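# Tidy the chopstick tray and stand up the coasters

### The job

Put the washed things away: stand every coaster from the slanted drainer upright in the upright-tined rack, one to a gap and resting on its rails, and with the rake (never with the fingers) comb the short chopsticks scattered in the tray into flat parallel rows, lying across the tray and packed together against the end wall that is on the rack's side. Finally hang the rake back on its rest, teeth down between the cheeks, and leave the glass tumbler where it is.

Things in the scene. Friction and masses are not known exactly. Their poses are not given: they have to be found in the camera images.
- tray: Fixed shallow light-wood tray, 192 (x) x 326 (y) x 22 mm outside; inner faces at x = +-88, y = +-155 mm, floor top 6 mm above the worktop. Origin: centre of its underside, z up. Long axis y runs roughly along world y; one end wall (+y or -y) faces the rack, the other the drainer.
- rack: Fixed rack left or right of the tray: plank 95 (x) x 186 (y) x 12 mm, two 6 mm steel rails along y at x = +-30, axis 30 mm up; three gaps centred at y = -60, 0, 60 mm, each 17 mm between paired upright steel tines (at x = +-30, top 88 mm, flared). A coaster seated across a gap (axis along rack y) has its centre at x = 0, z = 74 mm. Origin: centre of the plank's underside, z up.
- drainer: Fixed drainer on the tray's other side: plank 95 (x) x 206 (y) x 12 mm, three slanted cradles 70 mm apart along y, each two bent 5 mm wires at x = +-30 mm that hold a coaster leaning back 0.35 rad from upright, its top towards drainer +y. Wire backs end about 89 mm high, coaster tops at 120 mm. Origin: centre of the plank's underside, z up.
- coaster_1: Round flat wooden coaster, cork faces, 100 mm diameter, 10 mm thick, 60 g. Origin: its centre; z is the disc's axis, y the disc's slanted up direction at the start (leaning 0.35 rad from vertical towards drainer +y), x then the drainer's x. May be absent (2 or 3 present).
- coaster_2: Round flat wooden coaster, cork faces, 100 mm diameter, 10 mm thick, 60 g. Origin: its centre; z is the disc's axis, y the disc's slanted up direction at the start (leaning 0.35 rad from vertical towards drainer +y), x then the drainer's x. May be absent (2 or 3 present).
- coaster_3: Round flat wooden coaster, cork faces, 100 mm diameter, 10 mm thick, 60 g. Origin: its centre; z is the disc's axis, y the disc's slanted up direction at the start (leaning 0.35 rad from vertical towards drainer +y), x then the drainer's x. May be absent (2 or 3 present).
- rake: Rake 105 mm high, 150 g, hanging by its head on the rest. Head 140 (x) x 40 (y) mm at 30 to 40 mm over the tooth tips; under it, along the middle, one row of close steel teeth, 136 mm long (x), 6 mm thick, a closed fence to the sticks. Upright wooden grip 60 (x) x 18 (y) mm from 40 to 105 mm height, to pinch across y. Origin: centre of the row, at the tooth tips; z up.
- rest: Fixed wooden rake rest 130 (x) x 50 (y) mm: two cheeks along x, 120 mm long, 40 mm high, 20 mm apart. The rake's teeth hang between the cheeks, its head lies on top of both, so that its origin is 10 mm above the rest's; rake x along rest x, either way round. Origin: centre of its underside, z up.
- stick_1: Short square chopstick of dark wood, 110 x 9 x 9 mm, 15 g, lying in the tray. Origin: centre of its underside; x along it. May be absent (2 to 4 present).
- stick_2: Short square chopstick of dark wood, 110 x 9 x 9 mm, 15 g, lying in the tray. Origin: centre of its underside; x along it. May be absent (2 to 4 present).
- stick_3: Short square chopstick of dark wood, 110 x 9 x 9 mm, 15 g, lying in the tray. Origin: centre of its underside; x along it. May be absent (2 to 4 present).
- stick_4: Short square chopstick of dark wood, 110 x 9 x 9 mm, 15 g, lying in the tray. Origin: centre of its underside; x along it. May be absent (2 to 4 present).
- glass_tumbler: Bystander: clear drinking glass, 81 mm diameter, 91 mm high, loose, standing behind the tray. Origin: centre of its underside.

How it is judged:
At the end, for the whole second after the job is handed in: All coasters present stand in rack gaps (tilt < 0.3 rad, centre 64-82 mm up, 12 mm off mid-line, 10 mm off gap centre); all sticks lie flat in the tray, within 0.12 rad of its x, centres within 50 mm of the end wall on the rack's side; rake on its rest, within 20 mm of its middle; all at rest (x of coaster_1 in the frame of rack between -0.012 and 0.012 m and z of coaster_1 in the frame of rack between 0.064 and 0.082 m and angle between the z axis of each of coaster_1, coaster_2, coaster_3 and the y axis of rack, either way round below 0.3 rad and linear speed of each of coaster_1, coaster_2, coaster_3, stick_1, stick_2, stick_3, stick_4, rake below 0.02 m/s and (y of coaster_1 in the frame of rack between -0.07 and -0.05 m or y of coaster_1 in the frame of rack between -0.01 and 0.01 m or y of coaster_1 in the frame of rack between 0.05 and 0.07 m) and x of coaster_2 in the frame of rack between -0.012 and 0.012 m and z of coaster_2 in the frame of rack between 0.064 and 0.082 m and (y of coaster_2 in the frame of rack between -0.07 and -0.05 m or y of coaster_2 in the frame of rack between -0.01 and 0.01 m or y of coaster_2 in the frame of rack between 0.05 and 0.07 m) and x of coaster_3 in the frame of rack between -0.012 and 0.012 m and z of coaster_3 in the frame of rack between 0.064 and 0.082 m and (y of coaster_3 in the frame of rack between -0.07 and -0.05 m or y of coaster_3 in the frame of rack between -0.01 and 0.01 m or y of coaster_3 in the frame of rack between 0.05 and 0.07 m) and angle between the x axis of each of stick_1, stick_2, stick_3, stick_4 and the x axis of tray, either way round below 0.12 rad and x of stick_1 in the frame of tray between -0.06 and 0.06 m and z of stick_1 in the frame of tray between 0 and 0.012 m and x of stick_2 in the frame of tray between -0.06 and 0.06 m and z of stick_2 in the frame of tray between 0 and 0.012 m and x of stick_3 in the frame of tray between -0.06 and 0.06 m and z of stick_3 in the frame of tray between 0 and 0.012 m and x of stick_4 in the frame of tray between -0.06 and 0.06 m and z of stick_4 in the frame of tray between 0 and 0.012 m and ((y of rack in the frame of tray above 0 m and y of each of stick_1, stick_2, stick_3, stick_4 in the frame of tray above 0.105 m) or (y of rack in the frame of tray below 0 m and y of each of stick_1, stick_2, stick_3, stick_4 in the frame of tray below -0.105 m)) and x of rake in the frame of rest between -0.02 and 0.02 m and z of rake in the frame of rest between 0.005 and 0.015 m and horizontal distance between rake and rest below 0.022 m and angle between rake's own z axis and vertical below 0.1 rad); the robot touches nothing.
It fails at once if a chopstick is pushed or held by the fingers (contact force between the fingers and stick_1 above 1 N or contact force between the fingers and stick_2 above 1 N or contact force between the fingers and stick_3 above 1 N or contact force between the fingers and stick_4 above 1 N).
It fails at once if the glass tumbler is shifted more than 30 mm or tipped (distance of glass_tumbler from where it was at the start of the episode above 0.03 m or angle between glass_tumbler's own z axis and vertical above 0.5 rad).
Of stick_1, stick_2, stick_3, stick_4 only 2 to 4 are there at a start; the rules pass over those that are not, and their reading is None.
Of coaster_1, coaster_2, coaster_3 only 2 to 3 are there at a start; the rules pass over those that are not, and their reading is None.
At some moment in a run one of stick_1, stick_2, stick_3, stick_4 may be knocked a few centimetres aside while the robot is not near it.
It also fails if it takes over 210 s, if anything falls off the work surface, if the arm or the gripper's body presses on something with over 40 N, if the wrist force passes 120 N, or if a joint passes its speed limit or range.

### The arm

A 6-joint arm with a two-finger parallel gripper is mounted at the origin on a cart in front of the work surface, level with it; the furniture and walls round the work are solid. World frame = base frame: x ahead of the robot, y to its left, z up, the work surface at z = 0. Lengths are in m, angles in rad, forces in N, time in s.
With the tool pointing down it reaches from about 0.25 to 0.775 m from the base axis. Payload 4 kg.
Tool frame: the origin (TCP) lies at the very end of the fingers, on their centre line; the grasp point (between the pads) lies 19 mm behind it; z points along the fingers, y is the line along which they close (so a half turn about z gives the same grasp; the last joint's range is limited). The gripper opens to 94 mm and grips with 3 to 60 N. Pads are 16 mm wide; open, the fingers measure 119 mm over their backs; the gripper's body (75 mm by 177 mm) begins 78 mm behind the grasp point.
Start: joints at [-1.288, 0.087, 1.371, -0, 1.684, -0.103], TCP at [0.207, -0.51, 0.206] pointing down, gripper open.
Joint ranges: [-3.1, 3.1], [-0.76, 2.03], [0.27, 2.55], [-1.08, 4.22], [0.17, 2.65], [-2.57, 2.57]. Speed limits (rad/s): [2.79, 2.79, 3.14, 3.14, 3.14, 3.14].

### API

Orientations are given as [roll, pitch, yaw] about the fixed x, y, z axes, in that order (R = Rz(yaw) Ry(pitch) Rx(roll)).
In Python, from bench import robot gives the robot as it stands. The module is installed in compiled form; this text tells all that it offers.
- The arm moves only by the tool move_arm, never from a script. Its argument "deltas" is one flat list of numbers, 7 for each row, row after row: the turn, a rotation vector about the tool's x, y, z in rad, then the shift along the tool's x, y, z in cm, then the closure, from -1 (fully open) to 1 (shut). A call has 1 to 8 rows; each row is the pose to reach, as a shift and turn from the pose commanded when the call began, along the tool's axes at that moment; what a row does not reach only later rows make up. A row lasts 1/10 s, in which the tool goes at most 50 mm and 8.59 degrees, less where a joint would pass 70% of its speed; a pose out of reach is approached as far as the arm can. A call with a gripper value outside its range is refused whole. The fingers move at their own pace and stop on an object; the grip force is fixed at half the most. Time passes only in rows, so rows that repeat a pose let the fingers close. It gives the time, the measured TCP pose, the force, the opening and the grip force at its end, in the units of the state.
- robot.get_obs(): the state, without advancing time (a new reading comes with each control period).
- robot.snapshot(name): name is "side" or "top" or "wrist"; returns a dict with "image" (480x640x3 uint8, red, green, blue), "depth" (480x640 float32, m along the optical axis (not along the pixel's ray), 0 where there is no reading), "fov_y" (degrees; the focal length in pixels is half the picture's height over the tangent of half this angle, whatever the lens; pixels are square), "cx", "cy" (the principal point, pixels), "origin" and "orientation" of the camera in the world; the wrist camera has in their place "T_tool_cam" (4x4, takes a point from camera to tool coordinates, whose origin is the TCP and whose axes are the flange's). Camera axes: x right, y up, looking along -z (the intrinsics and any distortion apply to the point x, -y, -z); pixel columns grow to the right and rows downward; lengths in m; the calibration is good to about 2 mm. The wrist camera is an equidistant fisheye: a pixel r from the principal point sees the ray r / f radians off the axis. A picture is of the moment at which its call begins: read the wrist's pose just before it.
- robot.close_job(): hands the job in; it is judged then, once.
The state is a dict: "time": time; "joint_positions": joint angles; "qvel": joint speeds; "joint_torque": joint torques, N m; "tool_pos": TCP position; "ee_rot": TCP orientation; "wrist_force": force on the tool from outside, world axes, zero at the start; "wrist_torque": the same for the moment, N m; "width": finger opening in m; "finger_force": force on a finger pad.
Only numpy, scipy, OpenCV 4.12 (cv2) and the standard library are available. Lean on these libraries where they do the work, as an engineer would, in place of code of your own. Each camera call takes 0.05 s, during which the arm holds its last target. There are 200 camera calls.

## Working session

There is one attempt and no reset: what is moved stays moved. The work goes in short steps, Python scripts to look and compute and a tool call to move; the robot and the scene stay as the last step left them, time stands still between calls to the robot, and variables do not carry over. Pictures are saved under pics/ and viewed, at most 14 in all, crops included, and the job is handed in when it is done.

Besides the shell and the picture viewer there is one more tool, called after "Request:" in YAML: its name, and indented under it one key for each argument. move_arm: Moves the arm, as the interface text tells. Its arguments: {"type":"object","properties":{"deltas":{"type":"array","items":{"type":"number"}}},"required":["deltas"]}

```bash
mkdir -p pics; cat > h.py <<'E'
import numpy as np, cv2
from scipy.spatial.transform import Rotation as R
from bench import robot
def snap(n,save=None):
    s=robot.snapshot(n)
    if save: cv2.imwrite('pics/'+save,s['image'][:,:,::-1])
    s['f']=240/np.tan(np.radians(s['fov_y'])/2)
    return s
def rot(o):
    o=np.array(o,float)
    return o if o.shape==(3,3) else (R.from_euler('xyz',o) if o.size==3 else R.from_quat(o)).as_matrix()
def cloud(s):
    v,u=np.mgrid[0:480,0:640]; d=s['depth']
    P=np.stack([(u-s['cx'])/s['f']*d,-(v-s['cy'])/s['f']*d,-d],-1)
    return P@rot(s['orientation']).T+np.array(s['origin'])
def ray(s,u,v,z):
    q=np.array([(u-s['cx'])/s['f'],-(v-s['cy'])/s['f'],-1.])@rot(s['orientation']).T
    o=np.array(s['origin']); return o+q*((z-o[2])/q[2])
E
python3 - <<'E'
from h import *
print(robot.get_obs())
for n in ('top','side'):
    s=snap(n,n+'0.png'); print(n,{k:v for k,v in s.items() if k not in('image','depth')})
E
```

```text
{'time': 0.0, 'joint_positions': array([-1.28809927e+00,  8.79488416e-02,  1.37223697e+00,  4.78355909e-06,
        1.68358613e+00, -1.03128206e-01]), 'qvel': array([ 4.42425624e-04,  1.97219979e-04,  1.31795806e-05,  8.93129055e-04,
       -1.44769781e-03,  1.04197745e-03]), 'joint_torque': array([-2.78440559e-03, -3.40188539e+01, -3.02428865e+01,  7.13937893e-02,
        3.30113468e-02, -1.57850241e-04]), 'tool_pos': array([ 0.20680919, -0.50905276,  0.20431631]), 'ee_rot': array([-3.13942544e+00, -2.29076344e-04,  3.85825548e-01]), 'wrist_force': array([ 1.20328931, -0.25937368, -0.02911741]), 'wrist_torque': array([0.01215676, 0.01094319, 0.00615826]), 'finger_force': 0.0, 'width': 0.09425500887277474}
top {'fov_y': 57.27598174157712, 'cx': 318.78932888809254, 'cy': 248.569816362524, 'origin': array([0.39874355, 0.00538615, 1.11104832]), 'orientation': array([ 1.05441028e-01, -9.15279793e-04, -1.60065751e+00]), 'f': np.float64(439.49750864450857)}
side {'fov_y': 48.04581078713265, 'cx': 319.8526970153123, 'cy': 244.22087574600758, 'origin': array([ 0.41671936, -0.88525804,  0.85377907]), 'orientation': array([ 0.85280342,  0.01933556, -0.12834406]), 'f': np.float64(538.4693836862936)}
```

View pics/top0.png

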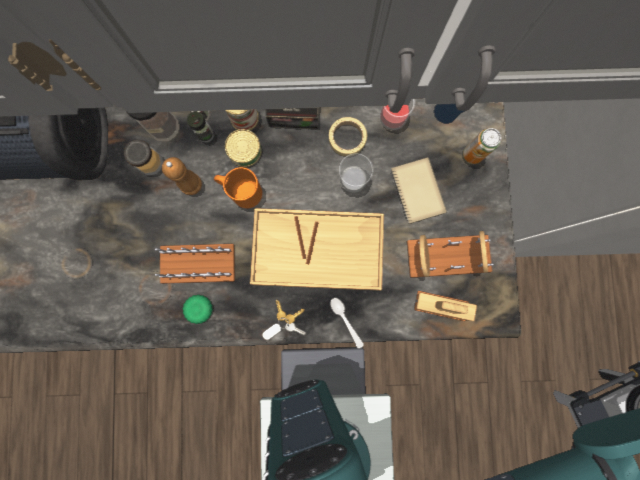

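View pics/side0.png

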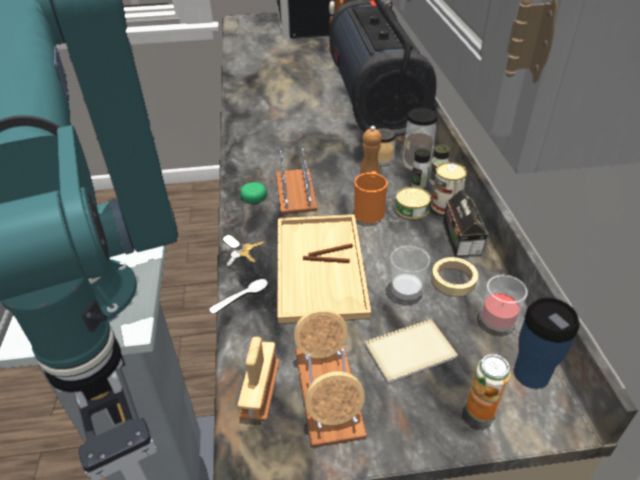

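Top view (up = +x, left = +y): rack at (197,262), tray (317,250), two sticks (300,238) and (312,243), drainer (450,256) with coasters at (422,255) and (487,252), rake and rest at (447,307), tumbler at (355,173). The side view confirms 2 coasters and 2 sticks.

```bash
cat >> h.py <<'E'
def rect(pts):
    r=cv2.minAreaRect((np.asarray(pts)[:,:2]*1000).astype(np.float32)); b=cv2.boxPoints(r)
    e=b[1]-b[0]; g=b[2]-b[1]; l=e if np.linalg.norm(e)>np.linalg.norm(g) else g
    return np.array(r[0])/1000, sorted(r[1]), np.arctan2(l[1],l[0])%np.pi
def blob(s,m,z,box):
    x0,y0,x1,y1=box; k=np.zeros(m.shape,bool); k[y0:y1,x0:x1]=m[y0:y1,x0:x1]
    v,u=np.nonzero(k); return np.array([ray(s,a,b,z) for a,b in zip(u,v)]),(u,v)
E
python3 - <<'E'
from h import *
s=snap('top'); im=s['image']; hsv=cv2.cvtColor(im,cv2.COLOR_RGB2HSV); P=cloud(s)
for p in [(197,248),(197,262),(447,295),(320,230),(300,238),(422,258),(450,265)]: print(p,im[p[1],p[0]],hsv[p[1],p[0]],P[p[1],p[0]].round(3))
red=((hsv[...,0]<13)&(hsv[...,1]>130)&(hsv[...,2]>90))
print('rack',rect(blob(s,red,.012,(150,235,245,290))[0]))
print('drainer',rect(blob(s,red,.012,(400,225,500,285))[0]))
m=(hsv[...,0]>12)&(hsv[...,0]<28)&(hsv[...,1]>50)&(hsv[...,2]>150)
print('tray',rect(blob(s,m,.022,(245,200,392,298))[0]))
m2=(hsv[...,2]<125)
k=np.zeros(m2.shape,np.uint8); k[220:280,262:375]=m2[220:280,262:375]
n,l,st,c=cv2.connectedComponentsWithStats(k)
for i in range(1,n):
    if st[i][4]>20:
        v,u=np.nonzero(l==i); print('stick',rect([ray(s,a,b,.013) for a,b in zip(u,v)]),st[i])
k=P[280:335,405:490].reshape(-1,3)
for a,b in((.043,.06),(.09,.13)):
    q=k[(k[:,2]>a)&(k[:,2]<b)]; print('rake',a,len(q),rect(q) if len(q)>3 else'', np.median(q[:,2]))
for n,sn in (('side',snap('side')),):
    P=cloud(sn); hs=cv2.cvtColor(sn['image'],cv2.COLOR_RGB2HSV); 
    for b in((290,308,352,358),(303,370,368,428)):
        q=P[b[1]:b[3],b[0]:b[2]].reshape(-1,3); q=q[(q[:,2]>.03)&(q[:,2]<.14)]
        # dominant plane: iterate
        best=None; rng=np.random.default_rng(0)
        for _ in range(300):
            a=q[rng.choice(len(q),3,False)]; nn=np.cross(a[1]-a[0],a[2]-a[0])
            if np.linalg.norm(nn)<1e-6: continue
            nn/=np.linalg.norm(nn); w=abs((q-a[0])@nn)<.003
            if best is None or w.sum()>best.sum(): best=w
        w=q[best]; c=w.mean(0); nn=np.linalg.svd(w-c,full_matrices=False)[2][2]
        nn*=np.sign(nn[2]); print('coaster',len(q),best.sum(),c.round(4),'n',nn.round(3),'ext',w.min(0).round(3),w.max(0).round(3))
E
```

```text
(197, 248) [173 115  78] [ 12 140 173] [0.399 0.005 1.111]
(197, 262) [193 124  78] [ 12 152 193] [0.49  0.307 0.011]
(447, 295) [72 69 64] [19 28 72] [ 0.389 -0.317  0.002]
(320, 230) [242 217 150] [ 22  97 242] [ 0.563 -0.004  0.006]
(300, 238) [125  81  55] [ 11 143 125] [0.543 0.047 0.015]
(422, 258) [233 200 137] [ 20 105 233] [ 0.475 -0.232  0.116]
(450, 265) [181 125  91] [ 11 127 181] [ 0.464 -0.326  0.013]
rack (array([0.48785773, 0.30717343]), [93.79493713378906, 185.6568145751953], np.float32(1.5622044))
drainer (array([ 0.48752042, -0.3251694 ]), [93.39974975585938, 204.22657775878906], np.float32(1.6080217))
tray (array([0.51521552, 0.00480298]), [191.88040161132812, 327.4209899902344], np.float32(1.4988487))
stick (array([0.51309009, 0.02124215]), [3.0042176246643066, 59.39924240112305], np.float32(2.8961823)) [308 238   6  24  28]
rake 0.043 707 (array([ 0.36280945, -0.30013861]), [39.9383430480957, 140.432861328125], np.float32(1.3259891)) 0.04980084205674773
rake 0.09 234 (array([ 0.36274902, -0.29948184]), [17.88327980041504, 60.577701568603516], np.float32(1.31875)) 0.11344879527580265
coaster 2110 1868 [ 0.4841 -0.2502  0.0764] n [ 0.038 -0.935  0.352] ext [ 0.435 -0.269  0.03 ] [ 0.533 -0.23   0.122]
coaster 2566 2336 [ 0.4892 -0.3899  0.077 ] n [ 0.033 -0.936  0.351] ext [ 0.44  -0.409  0.03 ] [ 0.538 -0.371  0.122]
```

```bash
cat >> h.py <<'E'
def Rt(yaw,tilt=0): return (R.from_euler('z',yaw)*R.from_euler('x',np.pi+tilt)).as_matrix()
def go(*targets):
    o=robot.get_obs(); p0=np.array(o['tool_pos']); R0=rot(o['ee_rot'])
    print('t',round(o['time'],2),'at',p0.round(4),np.round(o['ee_rot'],3),'w',round(o['width'],4),'F',np.round(o['wrist_force'],1))
    for p,yaw,tilt in targets:
        rv=R.from_matrix(R0.T@Rt(yaw,tilt)).as_rotvec(); sh=R0.T@(np.array(p)-p0)*100
        print(p.round(3) if hasattr(p,'round') else p,'->',rv.round(3).tolist(),sh.round(2).tolist())
E
cat > co.py <<'E'
from h import *
up=np.array([-.013,.35,.937])
C={'B':np.array([.489,-.3867,.0713]),'A':np.array([.484,-.247,.0713])}
def tgt(n,k): return (C[n]+up*k,.037,s)
for s in (.35,-.35): 
    if (Rt(.037,s)[:,2]@-up)>.99: break
E
python3 - <<'E'
from co import *
print(s,Rt(.037,s).round(3))
go(tgt('B',.13),tgt('B',.006))
E
```

```text
-0.35 [[ 0.999  0.035  0.013]
 [ 0.037 -0.939 -0.343]
 [ 0.     0.343 -0.939]]
t 0.2 at [ 0.2069 -0.5093  0.2048] [-3.14  -0.     0.386] w 0.0939 F [0.2 0.6 0.3]
[ 0.487 -0.341  0.193] -> [-0.348, -0.061, 0.345] [32.31, -5.02, 1.18]
[ 0.489 -0.385  0.077] -> [-0.348, -0.061, 0.345] [30.82, -0.92, 12.79]
```

Request:
move_arm:
  deltas: [-0.348,-0.061,0.345,32.31,-5.02,1.18,-0.1,-0.348,-0.061,0.345,32.31,-5.02,1.18,-0.1,-0.348,-0.061,0.345,32.31,-5.02,1.18,-0.1,-0.348,-0.061,0.345,32.31,-5.02,1.18,-0.1,-0.348,-0.061,0.345,32.31,-5.02,1.18,-0.1,-0.348,-0.061,0.345,32.31,-5.02,1.18,-0.1,-0.348,-0.061,0.345,32.31,-5.02,1.18,-0.1,-0.348,-0.061,0.345,32.31,-5.02,1.18,-0.1]

```text
time: 1.0
tool_pos: [0.4911, -0.3381, 0.1923]
ee_rot: [2.792, -0.0, 0.044]
wrist_force: [-0.1, -1.3, -0.6]
width: 0.0517
finger_force: 0.0
```

```bash
python3 - <<'E'
from co import *
go(tgt('B',.13),tgt('B',.006))
s0=snap('wrist','w1.png')
E
```

```text
t 1.0 at [ 0.4911 -0.3381  0.1923] [ 2.792 -0.     0.044] w 0.0517 F [-0.1 -1.3 -0.6]
[ 0.487 -0.341  0.193] -> [-0.001, -0.002, 0.006] [-0.39, 0.31, 0.02]
[ 0.489 -0.385  0.077] -> [-0.001, -0.002, 0.006] [-0.42, 0.41, 12.43]
```

View pics/w1.png

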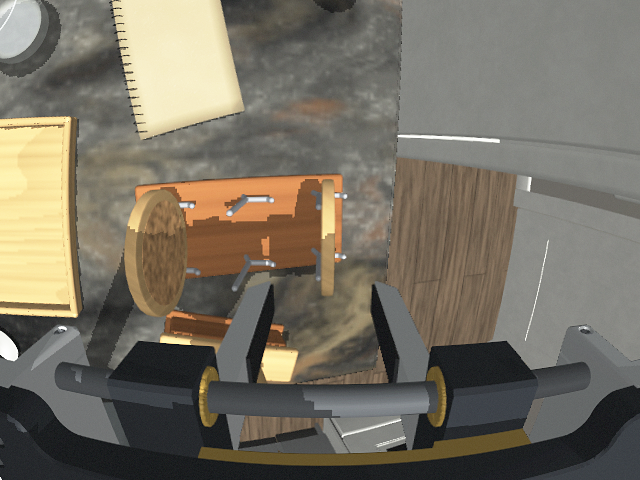

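The wrist view shows coaster B edge-on at (328,235), centred between the fingers (265 and 385), so the tilt is right.

Request:
move_arm:
  deltas: [0,0,0,-0.4,0.4,3,-0.1,0,0,0,-0.4,0.4,5,-0.1,0,0,0,-0.4,0.4,5,-0.1]

```text
time: 1.35
tool_pos: [0.4809, -0.3628, 0.1442]
ee_rot: [2.794, 0.006, 0.034]
wrist_force: [0.2, 0.1, 0.1]
width: 0.0515
finger_force: 0.0
```

```bash
python3 - <<'E'
from co import *
go(tgt('B',.006))
E
```

```text
t 1.35 at [ 0.4809 -0.3628  0.1442] [2.794 0.006 0.034] w 0.0515 F [0.2 0.1 0.1]
[ 0.489 -0.385  0.077] -> [-0.002, 0.007, -0.0] [0.76, -0.21, 7.07]
```

Request:
move_arm:
  deltas: [0,0,0,0.5,-0.35,3,-0.1,0,0,0,0.5,-0.35,6,-0.1,0,0,0,0.5,-0.35,7.4,-0.1,0,0,0,0.5,-0.35,7.4,-0.1,0,0,0,0.5,-0.35,7.4,-0.1,0,0,0,0.5,-0.35,7.4,-0.1]

```text
time: 1.95
tool_pos: [0.4911, -0.3852, 0.08]
ee_rot: [2.788, -0.003, 0.037]
wrist_force: [0.0, 0.9, -0.3]
width: 0.0516
finger_force: 0.0
```

```bash
python3 - <<'E'
from co import *
go(tgt('B',.006))
E
```

```text
t 1.95 at [ 0.4911 -0.3852  0.08  ] [ 2.788 -0.003  0.037] w 0.0516 F [ 0.   0.9 -0.3]
[ 0.489 -0.385  0.077] -> [0.004, -0.003, -0.001] [-0.21, -0.17, 0.26]
```

Request:
move_arm:
  deltas: [0,0,0,-0.15,-0.1,0.2,-0.1,0,0,0,-0.15,-0.1,0.2,1,0,0,0,-0.15,-0.1,0.2,1,0,0,0,-0.15,-0.1,0.2,1,0,0,0,-0.15,-0.1,0.2,1,0,0,0,-0.15,-0.1,0.2,1,0,0,0,-0.15,-0.1,0.2,1,0,0,0,-0.15,-0.1,0.2,1]

```text
time: 2.75
tool_pos: [0.4887, -0.3851, 0.0756]
ee_rot: [2.789, -0.001, 0.037]
wrist_force: [0.4, -2.5, -0.1]
width: 0.0102
finger_force: 30.0
```

```bash
python3 - <<'E'
from co import *
c=np.array([.488,.307]); d=np.array([.0086,1.])
for k in(.06,0): print('slot',c+d*k)
go(tgt('B',.16),(np.array([.4885,.367,.19]),-.0086,0),(np.array([.4885,.367,.082]),-.0086,0))
E
```

```text
slot [0.488516 0.367   ]
slot [0.488 0.307]
t 2.75 at [ 0.4887 -0.3851  0.0756] [ 2.789e+00 -1.000e-03  3.700e-02] w 0.0102 F [ 0.4 -2.5 -0.1]
[ 0.487 -0.331  0.221] -> [0.003, -0.001, 0.0] [0.04, -0.08, -15.55]
[0.488 0.367 0.19 ] -> [0.353, -0.009, 0.045] [2.79, -66.57, -36.72]
[0.488 0.367 0.082] -> [0.353, -0.009, 0.045] [2.79, -70.31, -26.59]
```

Request:
move_arm:
  deltas: [0,0,0,0,0,-4,1,0,0,0,0,0,-8,1,0,0,0,0,0,-12,1,0,0,0,0,0,-15.5,1,0.353,-0.009,0.045,2.79,-66.57,-36.72,1,0.353,-0.009,0.045,2.79,-66.57,-36.72,1,0.353,-0.009,0.045,2.79,-66.57,-36.72,1,0.353,-0.009,0.045,2.79,-66.57,-36.72,1]

```text
time: 3.55
tool_pos: [0.487, -0.1312, 0.2117]
ee_rot: [-3.138, 0.001, -0.013]
wrist_force: [0.6, -0.5, -0.3]
width: 0.01
finger_force: 30.0
```

```bash
python3 - <<'E'
from co import *
go((np.array([.4885,.367,.19]),-.0086,0))
E
```

```text
t 3.55 at [ 0.487  -0.1312  0.2117] [-3.138e+00  1.000e-03 -1.300e-02] w 0.01 F [ 0.6 -0.5 -0.3]
[0.488 0.367 0.19 ] -> [-0.003, 0.001, -0.004] [-0.47, -49.81, 2.33]
```

Request:
move_arm:
  deltas: [0,0,0,0,-49,2,1,0,0,0,0,-49,2,1,0,0,0,0,-49,2,1,0,0,0,0,-49,2,1,0,0,0,0,-49,2,1,0,0,0,0,-49,2,1,0,0,0,0,-49,2,1,0,0,0,0,-49,2,1]

```text
time: 4.35
tool_pos: [0.4897, 0.2706, 0.1962]
ee_rot: [-3.14, 0.001, -0.008]
wrist_force: [1.3, -0.3, -0.5]
width: 0.0103
finger_force: 30.0
```

Request:
move_arm:
  deltas: [0,0,0,0,0,0,1,0,0,0,0,0,0,1,0,0,0,0,0,0,1,0,0,0,0,0,0,1,0,0,0,0,0,0,1,0,0,0,0,0,0,1]

```text
time: 4.95
tool_pos: [0.4907, 0.2674, 0.1967]
ee_rot: [-3.14, 0.0, -0.01]
wrist_force: [-0.2, 0.3, -0.5]
width: 0.0104
finger_force: 30.0
```

```bash
python3 - <<'E'
from co import *
go((np.array([.4885,.367,.19]),-.0086,0),(np.array([.4885,.367,.079]),-.0086,0))
snap('wrist','w2.png'); s=snap('side'); cv2.imwrite('pics/s2.png',cv2.resize(s['image'][80:280,200:420,::-1],None,fx=3,fy=3)[:600,:660])
E
```

```text
t 4.95 at [0.4907 0.2674 0.1967] [-3.14  0.   -0.01] w 0.0104 F [-0.2  0.3 -0.5]
[0.488 0.367 0.19 ] -> [-0.002, 0.0, -0.002] [-0.33, -9.95, 0.69]
[0.488 0.367 0.079] -> [-0.002, 0.0, -0.002] [-0.32, -9.94, 11.79]
```

View pics/w2.png

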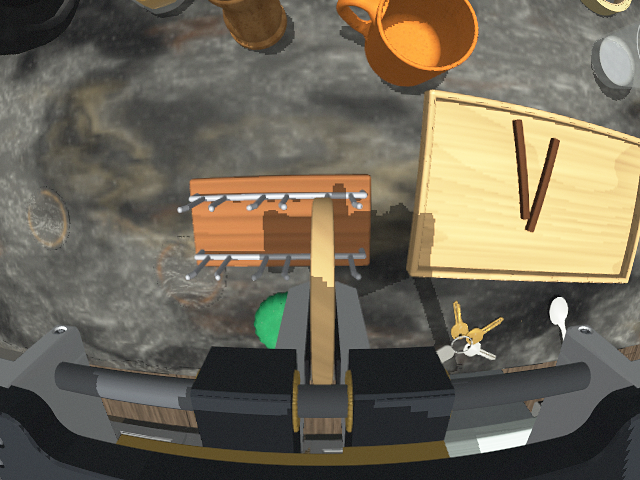

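The coaster is held edge-on at (321,290), with the rack's tine pairs below it at (190,205), (257,200) and (350,200). I'll check the tine positions from the wrist depth.

```bash
cat >> h.py <<'E'
def wcloud():
    o=robot.get_obs(); s=snap('wrist'); v,u=np.mgrid[0:480,0:640]
    x=(u-s['cx']);y=(v-s['cy']); r=np.hypot(x,y)+1e-9; th=r/s['f']; d=s['depth']
    t=np.tan(th)*d; C=np.stack([x/r*t,-y/r*t,-d,np.ones_like(d)],-1)@np.array(s['T_tool_cam']).T
    C[d<=0]=np.nan
    return C[...,:3]@rot(o['ee_rot']).T+np.array(o['tool_pos']),s
E
python3 - <<'E'
from h import *
P,s=wcloud(); P0=cloud(snap('top'))
for n,P in(('w',P),('t',P0)):
    q=P.reshape(-1,3); q=q[np.isfinite(q).all(1)]
    q=q[(q[:,2]>.07)&(q[:,2]<.1)&(abs(q[:,0]-.488)<.06)&(abs(q[:,1]-.307)<.11)]
    for sx in(-1,1):
        w=q[(np.sign(q[:,0]-.488)==sx)&(abs(q[:,0]-.488)>.018)&(abs(q[:,0]-.488)<.042)]
        y=np.sort(w[:,1]); g=np.split(y,np.where(np.diff(y)>.006)[0]+1); print(n,sx,w[:,0].mean().round(4) if len(w) else'',[(len(a),a.mean().round(4)) for a in g if len(a)])
q=wcloud()[0] if 0 else None
E
```

```text
w -1 0.4591 [(74, np.float64(0.2398)), (66, np.float64(0.2995)), (86, np.float64(0.3234)), (63, np.float64(0.3588)), (91, np.float64(0.3828))]
w 1 0.5187 [(71, np.float64(0.2398)), (63, np.float64(0.2991)), (72, np.float64(0.3232)), (55, np.float64(0.3583)), (88, np.float64(0.3831))]
t -1 0.4582 [(5, np.float64(0.2365)), (10, np.float64(0.2612)), (11, np.float64(0.3807))]
t 1  []
```

Request:
move_arm:
  deltas: [0,0,0,-0.2,-4.5,1,1,0,0,0,-0.2,-8,2,1,0,0,0,-0.2,-10.1,3.5,1,0,0,0,-0.2,-10.1,3.5,1,0,0,0,-0.2,-10.1,3.5,1,0,0,0,-0.2,-10.1,3.5,1,0,0,0,-0.2,-10.1,3.5,1,0,0,0,-0.2,-10.1,3.5,1]

```text
time: 5.95
tool_pos: [0.4898, 0.3688, 0.1627]
ee_rot: [-3.139, -0.001, -0.01]
wrist_force: [0.4, 0.0, -1.4]
width: 0.0102
finger_force: 30.0
```

```bash
cat > tin.py <<'E'
from h import *
o=robot.get_obs(); p=np.array(o['tool_pos']); print(p.round(4),np.round(o['ee_rot'],3),o['time'])
P,s=wcloud()
q=P.reshape(-1,3); q=q[np.isfinite(q).all(1)]; a=q
q=q[(q[:,2]>.07)&(q[:,2]<.1)&(abs(q[:,0]-.488)<.06)&(abs(q[:,1]-.307)<.11)]
for sx in(-1,1):
    w=q[(np.sign(q[:,0]-.488)==sx)&(abs(q[:,0]-.488)>.018)&(abs(q[:,0]-.488)<.042)]
    y=np.sort(w[:,1]); g=np.split(y,np.where(np.diff(y)>.006)[0]+1); print(sx,w[:,0].mean().round(4),[(len(b),b.mean().round(4)) for b in g if len(b)])
k=a[(abs(a[:,1]-p[1])<.012)&(a[:,0]-p[0]>.012)&(a[:,0]-p[0]<.06)&(a[:,2]>p[2]-.02)&(a[:,2]<p[2]+.05)]
print('coaster edge y',len(k),np.percentile(k[:,1],[2,10,50,90,98]).round(4),'rim x max',k[:,0].max().round(4),'zmax',k[:,2].max().round(4))
E
python3 tin.py
```

```text
[0.4898 0.3688 0.1627] [-3.139e+00 -1.000e-03 -1.000e-02] 5.95
-1 0.4592 [(104, np.float64(0.2409)), (82, np.float64(0.2651)), (110, np.float64(0.3003)), (94, np.float64(0.3241)), (5, np.float64(0.3834))]
1 0.5187 [(111, np.float64(0.2408)), (74, np.float64(0.2658)), (105, np.float64(0.3006)), (82, np.float64(0.325)), (55, np.float64(0.3584)), (89, np.float64(0.3839))]
coaster edge y 2834 [0.3635 0.3643 0.3683 0.3724 0.3733] rim x max 0.5415 zmax 0.2102
```

Request:
move_arm:
  deltas: [0,0,0,-0.1,-0.17,2,1,0,0,0,-0.1,-0.17,4,1,0,0,0,-0.1,-0.17,5.5,1,0,0,0,-0.1,-0.17,7,1,0,0,0,-0.1,-0.17,8,1,0,0,0,-0.1,-0.17,8.3,1,0,0,0,-0.1,-0.17,8.3,1,0,0,0,-0.1,-0.17,8.3,1]

```text
time: 6.8
tool_pos: [0.4888, 0.3717, 0.0795]
ee_rot: [-3.139, -0.001, -0.008]
wrist_force: [0.5, -0.0, -0.8]
width: 0.0098
finger_force: 30.0
```

```bash
python3 tin.py; python3 -c "
from h import *
s=snap('side'); cv2.imwrite('pics/s3.png',cv2.resize(s['image'][80:280,200:420,::-1],None,fx=3,fy=3))
print(robot.get_obs()['wrist_force'],robot.get_obs()['wrist_torque'])"
```

```text
[0.4888 0.3717 0.0795] [-3.139e+00 -1.000e-03 -8.000e-03] 6.8
-1 0.4595 [(194, np.float64(0.2411)), (172, np.float64(0.2651)), (213, np.float64(0.3006)), (137, np.float64(0.324))]
1 0.519 [(203, np.float64(0.2412)), (168, np.float64(0.2657)), (233, np.float64(0.3006)), (160, np.float64(0.325)), (205, np.float64(0.3599)), (208, np.float64(0.3838))]
coaster edge y 3127 [0.3611 0.3668 0.3712 0.3757 0.3822] rim x max 0.5404 zmax 0.1274
[ 0.73107019  0.5250032  -0.87157692] [ 0.01825486 -0.00586039 -0.02012609]
```

View pics/s3.png

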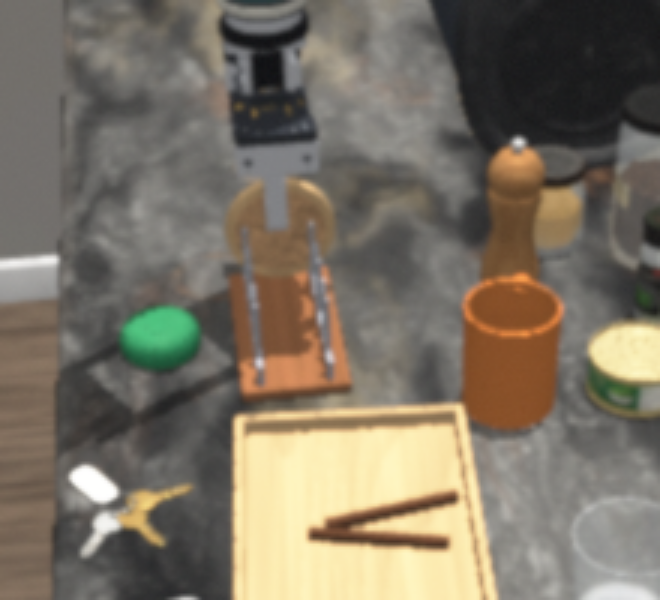

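The coaster stands in the far gap between the tines at (280,230), touching nothing yet. I'll lower it slightly and release it.

Request:
move_arm:
  deltas: [0,0,0,0,0,0.25,1,0,0,0,0,0,0.25,1,0,0,0,0,0,0.25,0.4,0,0,0,0,0,0.25,0.4,0,0,0,0,0,0.25,0.4,0,0,0,0,0,0.25,0.4,0,0,0,0,0,-5,0.4,0,0,0,0,0,-10,0.4]

```text
time: 7.7
tool_pos: [0.4867, 0.3702, 0.174]
ee_rot: [3.139, 0.007, -0.008]
wrist_force: [1.4, 0.7, 0.5]
width: 0.0282
finger_force: 0.0
```

Request:
move_arm:
  deltas: [0,0,0,0,0,-4,0.4,0,0,0,0,0,-4,0.4,0,0,0,0,0,-4,0.4,0,0,0,0,0,-4,0.4]

```text
time: 8.1
tool_pos: [0.4875, 0.3706, 0.2138]
ee_rot: [3.141, 0.004, -0.008]
wrist_force: [-0.4, 0.5, -0.9]
width: 0.0282
finger_force: 0.0
```

```bash
cat > rk.py <<'E'
from h import *
for n,P in(('side',cloud(snap('side'))),('wrist',wcloud()[0])):
    q=P.reshape(-1,3); q=q[np.isfinite(q).all(1)]
    q=q[(q[:,2]>.095)&(q[:,2]<.135)&(abs(q[:,0]-.488)<.05)&(q[:,1]>.22)&(q[:,1]<.42)]
    for y0 in(.252,.311,.371):
        w=q[abs(q[:,1]-y0)<.025]
        if len(w)>5: print(n,y0,len(w),'x',w[:,0].mean().round(4),'y',np.percentile(w[:,1],[3,50,97]).round(4),'ztop',w[:,2].max().round(4))
E
python3 rk.py; python3 - <<'E'
from co import *
go((np.array([.487,-.15,.24]),.037,0),tgt('A',.13))
E
```

```text
side 0.371 271 x 0.4864 y [0.3606 0.367  0.3762] ztop 0.1241
wrist 0.371 1325 x 0.4956 y [0.3672 0.3717 0.3763] ztop 0.1252
t 8.2 at [0.4874 0.3705 0.2132] [ 3.14   0.005 -0.008] w 0.028 F [-0.3  0.3 -1.8]
[ 0.487 -0.15   0.24 ] -> [0.001, 0.005, -0.045] [0.39, 52.05, -2.62]
[ 0.482 -0.202  0.193] -> [-0.349, 0.013, -0.044] [-0.01, 57.2, 2.08]
```

Request:
move_arm:
  deltas: [0,0,0,0,32,-1,-0.1,0,0,0,0,32,-1,-0.1,0,0,0,0,32,-1,-0.1,0,0,0,0,32,-1,-0.1,0,0,0,0,32,-1,-0.1,0,0,0,0,32,-1,-0.1,0,0,0,0,32,-1,-0.1,0,0,0,0,32,-1,-0.1]

```text
time: 9.0
tool_pos: [0.485, 0.0485, 0.2241]
ee_rot: [-3.141, 0.003, -0.013]
wrist_force: [-0.6, 0.8, 0.2]
width: 0.0518
finger_force: 0.0
```

```bash
python3 - <<'E'
from co import *
go(tgt('A',.13))
E
```

```text
t 9.0 at [0.485  0.0485 0.2241] [-3.141e+00  3.000e-03 -1.300e-02] w 0.0518 F [-0.6  0.8  0.2]
[ 0.482 -0.202  0.193] -> [-0.351, 0.012, -0.049] [0.08, 25.0, 3.08]
```

Request:
move_arm:
  deltas: [-0.351,0.012,-0.049,0,25,3.1,-0.1,-0.351,0.012,-0.049,0,25,3.1,-0.1,-0.351,0.012,-0.049,0,25,3.1,-0.1,-0.351,0.012,-0.049,0,25,3.1,-0.1,-0.351,0.012,-0.049,0,25,3.1,-0.1,-0.351,0.012,-0.049,0,25,3.1,-0.1,-0.351,0.012,-0.049,0,25,3.1,-0.1,-0.351,0.012,-0.049,0,25,3.1,-0.1]

```text
time: 9.8
tool_pos: [0.4838, -0.1972, 0.1937]
ee_rot: [2.793, -0.002, 0.043]
wrist_force: [0.8, -0.7, 0.5]
width: 0.0517
finger_force: 0.0
```

Request:
move_arm:
  deltas: [0,0,0,0,0,0,-0.1,0,0,0,0,0,0,-0.1,0,0,0,0,0,0,-0.1,0,0,0,0,0,0,-0.1]

```text
time: 10.2
tool_pos: [0.4837, -0.1982, 0.1944]
ee_rot: [2.792, -0.003, 0.043]
wrist_force: [-0.0, 0.6, -0.0]
width: 0.0514
finger_force: 0.0
```

```bash
python3 - <<'E'
from co import *
go(tgt('A',.13),tgt('A',.005))
P,_=wcloud(); o=robot.get_obs(); q=P.reshape(-1,3); q=q[np.isfinite(q).all(1)]
L=(q-C['A'])@rot(Rt(.037,s)) ; w=L[(abs(L[:,0])<.055)&(abs(L[:,1])<.02)&(L[:,2]<-.0)&(L[:,2]>-.06)]
print('disc frame pts',len(w),np.percentile(w,[2,50,98],axis=0).round(4))
E
```

```text
t 10.2 at [ 0.4837 -0.1982  0.1944] [ 2.792 -0.003  0.043] w 0.0514 F [-0.   0.6 -0. ]
[ 0.482 -0.202  0.193] -> [-0.0, -0.005, 0.004] [-0.16, 0.26, 0.23]
[ 0.484 -0.245  0.076] -> [-0.0, -0.005, 0.004] [-0.22, 0.36, 12.74]
disc frame pts 1690 [[-0.0368 -0.0084 -0.0525]
 [ 0.0133 -0.0006 -0.0455]
 [ 0.0493  0.0047 -0.0071]]
```

Request:
move_arm:
  deltas: [0,0,0.004,-0.2,0.3,4,-0.1,0,0,0.004,-0.2,0.3,8,-0.1,0,0,0.004,-0.2,0.3,11,-0.1,0,0,0.004,-0.2,0.3,12.7,-0.1,0,0,0.004,-0.2,0.3,12.7,-0.1,0,0,0.004,-0.2,0.3,12.7,-0.1]

```text
time: 10.85
tool_pos: [0.4839, -0.2453, 0.0763]
ee_rot: [2.792, -0.004, 0.038]
wrist_force: [0.9, 0.6, 0.3]
width: 0.0516
finger_force: 0.0
```

Request:
move_arm:
  deltas: [0,0,0,0,0,0,1,0,0,0,0,0,0,1,0,0,0,0,0,0,1,0,0,0,0,0,0,1,0,0,0,0,0,0,1,0,0,0,0,0,0,1,0,0,0,0,0,0,1]

```text
time: 11.55
tool_pos: [0.4838, -0.2452, 0.0761]
ee_rot: [2.792, -0.004, 0.038]
wrist_force: [0.5, 1.5, 0.9]
width: 0.0098
finger_force: 30.0
```

```bash
python3 - <<'E'
from co import *
go(tgt('A',.005),tgt('A',.16),(np.array([.4885,.2525,.19]),-.0086,0))
E
```

```text
t 11.55 at [ 0.4838 -0.2452  0.0761] [ 2.792 -0.004  0.038] w 0.0098 F [0.5 1.5 0.9]
[ 0.484 -0.245  0.076] -> [-0.0, -0.004, -0.001] [0.01, 0.0, 0.01]
[ 0.482 -0.191  0.221] -> [-0.0, -0.004, -0.001] [0.08, -0.12, -15.49]
[0.488 0.252 0.19 ] -> [0.35, -0.012, 0.045] [2.4, -42.81, -27.72]
```

Request:
move_arm:
  deltas: [0,0,0,0,0,-4,1,0,0,0,0,0,-8,1,0,0,0,0,0,-12,1,0,0,0,0,0,-15.5,1,0.35,-0.012,0.045,2.4,-42.8,-27.7,1,0.35,-0.012,0.045,2.4,-42.8,-27.7,1,0.35,-0.012,0.045,2.4,-42.8,-27.7,1,0.35,-0.012,0.045,2.4,-42.8,-27.7,1]

```text
time: 12.35
tool_pos: [0.4847, 0.007, 0.2071]
ee_rot: [-3.141, -0.0, -0.013]
wrist_force: [0.7, 0.0, -0.7]
width: 0.0099
finger_force: 30.0
```

```bash
python3 - <<'E'
from co import *
go((np.array([.4885,.2525,.165]),-.0086,0))
E
```

```text
t 12.35 at [0.4847 0.007  0.2071] [-3.141 -0.    -0.013] w 0.0099 F [ 0.7  0.  -0.7]
[0.488 0.252 0.165] -> [-0.001, -0.0, -0.004] [0.06, -24.55, 4.23]
```

Request:
move_arm:
  deltas: [0,0,0,0.1,-23.5,3.5,1,0,0,0,0.1,-23.5,3.5,1,0,0,0,0.1,-23.5,3.5,1,0,0,0,0.1,-23.5,3.5,1,0,0,0,0.1,-23.5,3.5,1,0,0,0,0.1,-23.5,3.5,1,0,0,0,0.1,-23.5,3.5,1,0,0,0,0.1,-23.5,3.5,1]

```text
time: 13.15
tool_pos: [0.4876, 0.2412, 0.1725]
ee_rot: [3.141, -0.0, -0.009]
wrist_force: [0.4, 0.2, -1.0]
width: 0.0097
finger_force: 30.0
```

Request:
move_arm:
  deltas: [0,0,0,0,0,0,1,0,0,0,0,0,0,1,0,0,0,0,0,0,1]

```text
time: 13.45
tool_pos: [0.4877, 0.2414, 0.1727]
ee_rot: [-3.141, -0.001, -0.01]
wrist_force: [0.4, -0.0, -0.8]
width: 0.0097
finger_force: 30.0
```

```bash
python3 tin.py; python3 - <<'E'
from co import *
go((np.array([.4885,.2525,.078]),-.0086,0))
E
```

```text
[0.4877 0.2414 0.1727] [-3.141e+00 -1.000e-03 -1.000e-02] 13.45
-1 0.4588 [(89, np.float64(0.2639)), (73, np.float64(0.2989)), (106, np.float64(0.3232)), (476, np.float64(0.3654))]
1 0.5185 [(84, np.float64(0.2637)), (66, np.float64(0.2985)), (100, np.float64(0.3231)), (536, np.float64(0.3655))]
coaster edge y 2787 [0.2362 0.237  0.241  0.2451 0.246 ] rim x max 0.5387 zmax 0.2198
t 13.5 at [0.4876 0.2416 0.1726] [-3.141 -0.    -0.01 ] w 0.0098 F [ 0.1  0.3 -1. ]
[0.488 0.252 0.078] -> [-0.001, -0.0, -0.001] [0.08, -1.08, 9.47]
```

Request:
move_arm:
  deltas: [0,0,0,0.1,-1.05,0,1,0,0,0,0.1,-1.05,2,1,0,0,0,0.1,-1.05,4,1,0,0,0,0.1,-1.05,5.5,1,0,0,0,0.1,-1.05,7,1,0,0,0,0.1,-1.05,8.5,1,0,0,0,0.1,-1.05,9.3,1,0,0,0,0.1,-1.05,9.4,1]

```text
time: 14.3
tool_pos: [0.488, 0.2528, 0.0776]
ee_rot: [-3.141, 0.002, -0.008]
wrist_force: [0.1, 0.0, -0.7]
width: 0.0095
finger_force: 30.0
```

Request:
move_arm:
  deltas: [0,0,0,0,0,0,1,0,0,0,0,0,0,1]

```text
time: 14.5
tool_pos: [0.489, 0.253, 0.079]
ee_rot: [-3.141, -0.001, -0.008]
wrist_force: [-0.8, -0.0, -0.6]
width: 0.0102
finger_force: 30.0
```

```bash
python3 tin.py
```

```text
[0.489 0.253 0.079] [-3.141e+00 -1.000e-03 -8.000e-03] 14.5
-1 0.4591 [(125, np.float64(0.2998)), (219, np.float64(0.3232)), (1004, np.float64(0.3654))]
1 0.5188 [(203, np.float64(0.2399)), (205, np.float64(0.2639)), (177, np.float64(0.2987)), (241, np.float64(0.3229)), (1336, np.float64(0.3654))]
coaster edge y 3078 [0.2426 0.2483 0.2527 0.2572 0.2635] rim x max 0.5402 zmax 0.1261
```

Good: 0.2527 against the gap centre at 0.252. Release and retreat.

Request:
move_arm:
  deltas: [0,0,0,0,0,0.25,1,0,0,0,0,0,0.25,1,0,0,0,0,0,0.25,0.4,0,0,0,0,0,0.25,0.4,0,0,0,0,0,0.25,0.4,0,0,0,0,0,0.25,0.4,0,0,0,0,0,-5,0.4,0,0,0,0,0,-10,0.4]

```text
time: 15.35
tool_pos: [0.4867, 0.2521, 0.1741]
ee_rot: [3.14, 0.006, -0.008]
wrist_force: [1.0, 0.2, 0.2]
width: 0.0281
finger_force: 0.0
```

Request:
move_arm:
  deltas: [0,0,0,0,0,-5,0.4,0,0,0,0,0,-5,0.4,0,0,0,0,0,-5,0.4,0,0,0,0,0,-5,0.4]

```text
time: 15.75
tool_pos: [0.4876, 0.2525, 0.2238]
ee_rot: [3.141, 0.003, -0.008]
wrist_force: [-0.3, -0.2, -0.3]
width: 0.0282
finger_force: 0.0
```

```bash
python3 rk.py; python3 - <<'E'
from h import *
go((np.array([.36,.0,.24]),.6,0),(np.array([.363,-.2998,.20]),1.3225,0))
s=snap('top'); P=cloud(s); k=P[280:335,405:490].reshape(-1,3)
for a,b in((.03,.06),(.09,.13)):
    q=k[(k[:,2]>a)&(k[:,2]<b)]; print('rake',rect(q),np.median(q[:,2]).round(4))
w=P[225:275,262:375].reshape(-1,3); m=(cv2.cvtColor(s['image'],cv2.COLOR_RGB2HSV)[...,2]<150)[225:275,262:375].astype(np.uint8)
n,l,st,c=cv2.connectedComponentsWithStats(m,connectivity=8)
for i in range(1,n):
    if st[i][4]>30: print('stick',rect(w[l.ravel()==i]),st[i][:4]+[262,225,0,0])
E
```

```text
side 0.252 303 x 0.4866 y [0.2437 0.2487 0.2559] ztop 0.1252
side 0.371 277 x 0.4867 y [0.3619 0.3668 0.3765] ztop 0.1249
wrist 0.252 1263 x 0.4954 y [0.2481 0.2529 0.2576] ztop 0.1255
wrist 0.371 1869 x 0.4921 y [0.3659 0.3674 0.3757] ztop 0.1256
t 15.85 at [0.4874 0.2523 0.2231] [ 3.14   0.005 -0.008] w 0.0279 F [-0.  -0.5  0.5]
[0.36 0.   0.24] -> [-0.0, 0.005, -0.608] [-12.54, 25.34, -1.6]
[ 0.363 -0.3    0.2  ] -> [-0.002, 0.005, -1.331] [-11.97, 55.31, 2.44]
rake (array([ 0.36346994, -0.29987582]), [41.12376403808594, 140.07455444335938], np.float32(1.3271832)) 0.0497
rake (array([ 0.36295453, -0.29929211]), [17.9254093170166, 60.138362884521484], np.float32(1.3244638)) 0.1137
stick (array([0.48670465, 0.03272364]), [11.012511253356934, 183.89321899414062], np.float32(0.24151279)) [297 225   9  34]
stick (array([0.48692853, 0.01793983]), [26.851638793945312, 176.1128692626953], np.float32(3.1316955)) [307 225  11  39]
```

Request:
move_arm:
  deltas: [0,0,-0.61,-12.5,25.3,-1.6,-0.1,0,0,-0.61,-12.5,25.3,-1.6,-0.1,0,0,-0.61,-12.5,25.3,-1.6,-0.1,0,0,-0.61,-12.5,25.3,-1.6,-0.1,0,0,-0.61,-12.5,25.3,-1.6,-0.1,0,0,-0.61,-12.5,25.3,-1.6,-0.1,0,0,-0.61,-12.5,25.3,-1.6,-0.1,0,0,-0.61,-12.5,25.3,-1.6,-0.1]

```text
time: 16.7
tool_pos: [0.361, 0.0005, 0.241]
ee_rot: [-3.14, -0.0, 0.599]
wrist_force: [0.4, -0.7, -0.1]
width: 0.0514
finger_force: 0.0
```

```bash
python3 - <<'E'
from h import *
go((np.array([.363,-.2998,.20]),1.3225,0))
E
```

```text
t 16.7 at [0.361  0.0005 0.241 ] [-3.14  -0.     0.599] w 0.0514 F [ 0.4 -0.7 -0.1]
[ 0.363 -0.3    0.2  ] -> [-0.001, -0.001, -0.723] [-16.77, 24.91, 4.06]
```

Request:
move_arm:
  deltas: [0,0,-0.723,-16.8,24.9,4,-0.1,0,0,-0.723,-16.8,24.9,4,-0.1,0,0,-0.723,-16.8,24.9,4,-0.1,0,0,-0.723,-16.8,24.9,4,-0.1,0,0,-0.723,-16.8,24.9,4,-0.1,0,0,-0.723,-16.8,24.9,4,-0.1,0,0,-0.723,-16.8,24.9,4,-0.1,0,0,-0.723,-16.8,24.9,4,-0.1]

```text
time: 17.5
tool_pos: [0.3641, -0.3023, 0.198]
ee_rot: [-3.136, -0.002, 1.322]
wrist_force: [0.2, 0.2, 0.1]
width: 0.052
finger_force: 0.0
```

Request:
move_arm:
  deltas: [0,0,0,0,0,0,-0.1,0,0,0,0,0,0,-0.1,0,0,0,0,0,0,-0.1]

```text
time: 17.8
tool_pos: [0.3647, -0.2979, 0.202]
ee_rot: [3.141, -0.0, 1.328]
wrist_force: [-0.2, 0.6, 0.3]
width: 0.052
finger_force: 0.0
```

```bash
python3 - <<'E'
from h import *
P,_=wcloud(); q=P.reshape(-1,3); q=q[np.isfinite(q).all(1)]
q=q[(abs(q[:,0]-.363)<.07)&(abs(q[:,1]+.3)<.1)]
for a,b in((.046,.054),(.108,.125)):
    k=q[(q[:,2]>a)&(q[:,2]<b)]; print('rake',len(k),rect(k),np.median(k[:,2]).round(4))
snap('wrist','w4.png')
go((np.array([.363,-.2998,.074]),1.3225,0))
E
```

```text
rake 4303 (array([ 0.3625296 , -0.29799084]), [40.669002532958984, 139.7728271484375], np.float32(1.3240964)) 0.0501
rake 1779 (array([ 0.36270926, -0.29749323]), [18.23929214477539, 58.849281311035156], np.float32(1.318104)) 0.1147
t 17.9 at [ 0.3645 -0.2983  0.2022] [ 3.141 -0.     1.327] w 0.0517 F [0.5 0.5 0.3]
[ 0.363 -0.3    0.074] -> [0.001, -0.0, 0.005] [-0.18, -0.12, 12.82]
```

View pics/w4.png

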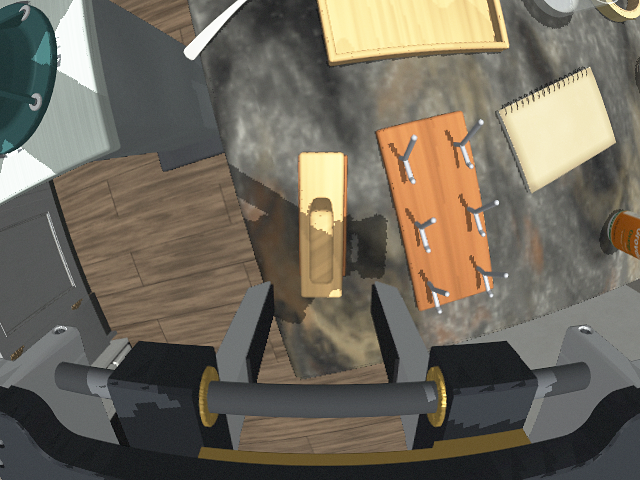

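The rake grip at (321,240) is aligned between the fingers; rake centre (0.3626, -0.2977), yaw 1.322.

Request:
move_arm:
  deltas: [0,0,0.005,0,-0.2,4,-0.1,0,0,0.005,0,-0.2,8,-0.1,0,0,0.005,0,-0.2,11,-0.1,0,0,0.005,0,-0.2,13.2,-0.1,0,0,0.005,0,-0.2,13.2,-0.1,0,0,0.005,0,-0.2,13.2,-0.1,0,0,0.005,0,-0.2,13.2,-0.1]

```text
time: 18.6
tool_pos: [0.363, -0.2998, 0.0718]
ee_rot: [3.138, 0.002, 1.32]
wrist_force: [-0.7, -0.3, 1.2]
width: 0.0516
finger_force: 0.0
```

Request:
move_arm:
  deltas: [0,0,0,0,0,0,1,0,0,0,0,0,0,1,0,0,0,0,0,0,1,0,0,0,0,0,0,1,0,0,0,0,0,0,1,0,0,0,0,0,0,1,0,0,0,0,0,0,1,0,0,0,0,0,0,1]

```text
time: 19.4
tool_pos: [0.362, -0.2991, 0.0697]
ee_rot: [3.141, -0.0, 1.32]
wrist_force: [0.3, -0.4, 2.0]
width: 0.0179
finger_force: 30.0
```

```bash
python3 - <<'E'
from h import *
go((np.array([.42,-.15,.24]),.6,0))
E
```

```text
t 19.4 at [ 0.362  -0.2991  0.0697] [ 3.141 -0.     1.32 ] w 0.0179 F [ 0.3 -0.4  2. ]
[ 0.42 -0.15  0.24] -> [0.0, -0.0, 0.72] [15.89, 1.92, -17.02]
```

Request:
move_arm:
  deltas: [0,0,0,0,0,-4,1,0,0,0,0,0,-8,1,0,0,0,0,0,-12,1,0,0,0.72,15.9,1.9,-17,1,0,0,0.72,15.9,1.9,-17,1,0,0,0.72,15.9,1.9,-17,1,0,0,0.72,15.9,1.9,-17,1,0,0,0.72,15.9,1.9,-17,1]

```text
time: 20.2
tool_pos: [0.421, -0.1466, 0.2411]
ee_rot: [3.141, -0.003, 0.629]
wrist_force: [-0.1, -0.7, -2.0]
width: 0.0179
finger_force: 30.0
```

```bash
python3 - <<'E'
from h import *
go((np.array([.525,-.07,.19]),-.072,0))
E
```

```text
t 20.2 at [ 0.421  -0.1466  0.2411] [ 3.141e+00 -3.000e-03  6.290e-01] w 0.0179 F [-0.1 -0.7 -2. ]
[ 0.525 -0.07   0.19 ] -> [-0.0, -0.003, 0.701] [12.9, -0.09, 5.14]
```

Request:
move_arm:
  deltas: [0,0,0.7,12.9,0,5,1,0,0,0.7,12.9,0,5,1,0,0,0.7,12.9,0,5,1,0,0,0.7,12.9,0,5,1,0,0,0.7,12.9,0,5,1,0,0,0.7,12.9,0,5,1,0,0,0.7,12.9,0,5,1,0,0,0.7,12.9,0,5,1]

```text
time: 21.0
tool_pos: [0.5238, -0.074, 0.1897]
ee_rot: [-3.141, 0.0, -0.07]
wrist_force: [0.4, -0.4, -1.7]
width: 0.0178
finger_force: 30.0
```

```bash
cat > tr.py <<'E'
from h import *
import sys
P,s=wcloud(); h=cv2.cvtColor(s['image'],cv2.COLOR_RGB2HSV); o=robot.get_obs()
T=np.array([.515,.006]); a=-.072; Q=P-np.array([*T,0]); ca,sa=np.cos(a),np.sin(a)
L=np.stack([Q[...,0]*ca+Q[...,1]*sa,-Q[...,0]*sa+Q[...,1]*ca,Q[...,2]],-1)
p=np.array(o['tool_pos'])[:2]-T; print('tcp tray',(p[0]*ca+p[1]*sa).round(4),(-p[0]*sa+p[1]*ca).round(4),'z',o['tool_pos'][2].round(4),'yaw',np.round(o['ee_rot'],3),'t',round(o['time'],1),'F',np.round(o['wrist_force'],1))
ok=np.isfinite(L).all(-1)&(abs(L[...,0])<.082)&(abs(L[...,1])<.152)&(L[...,2]<.035)
m=(ok&(h[...,2]<150)&(h[...,0]<15)&(h[...,1]>90)).astype(np.uint8)
n,l,st,c=cv2.connectedComponentsWithStats(m)
for i in range(1,n):
    if st[i][4]>150:
        w=L[l==i]; w=w[w[:,2]>.008]
        if len(w)>50: r=rect(w); print('stick c',r[0].round(4),'size',np.round(r[1]),'ang',round(float((r[2]+1.57)%3.1416-1.57),3),'z',np.median(w[:,2]).round(4),st[i][:4])
# tray rim
r=np.isfinite(L).all(-1)&(abs(L[...,2]-.022)<.004)&(abs(L[...,0])<.11)&(abs(L[...,1])<.18)&(h[...,0]>13)&(h[...,0]<30)
w=L[r]
for nm,k in(('x+',w[(w[:,0]>.07)][:,0]),('x-',w[w[:,0]<-.07][:,0]),('y+',w[w[:,1]>.13][:,1]),('y-',w[w[:,1]<-.13][:,1])):
    if len(k)>30: print(nm,len(k),np.percentile(k,[2,50,98]).round(4))
if len(sys.argv)>1: cv2.imwrite('pics/'+sys.argv[1],s['image'][:,:,::-1])
E
python3 tr.py w5.png
```

```text
tcp tray 0.0146 -0.0792 z 0.1898 yaw [-3.141 -0.    -0.07 ] t 21.1 F [-0.2  1.1 -2.2]
stick c [0.0281 0.0464] size [  9. 109.] ang 0.248 z 0.015 [179 157  39 103]
stick c [0.0156 0.0154] size [  9. 109.] ang -0.182 z 0.0151 [219 167  20 105]
x+ 2862 [0.0742 0.0917 0.0959]
x- 1426 [-0.0948 -0.0897 -0.0725]
y+ 1374 [0.1325 0.1582 0.1641]
y- 1786 [-0.1607 -0.1555 -0.1331]
```

View pics/w5.png

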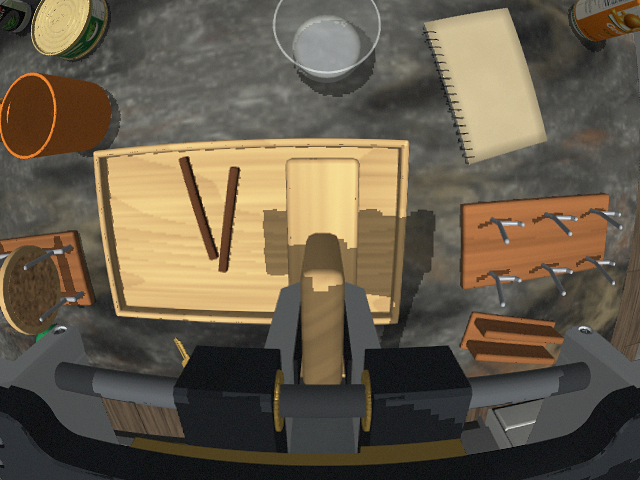

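Two sticks at (200,205) and (229,220), with the rake aligned to the tray on the drainer side of both. Next I lower the fence to 2 mm above the floor.

Request:
move_arm:
  deltas: [0,0,0,-0.3,-2.5,4,1,0,0,0,-0.3,-2.5,8,1,0,0,0,-0.3,-2.5,10,1,0,0,0,-0.3,-2.5,11,1,0,0,0,-0.3,-2.5,11.8,1,0,0,0,-0.3,-2.5,12,1,0,0,0,-0.3,-2.5,12,1,0,0,0,-0.3,-2.5,12,1]

```text
time: 21.85
tool_pos: [0.5239, -0.049, 0.0712]
ee_rot: [-3.141, -0.003, -0.071]
wrist_force: [-0.7, 0.3, -1.2]
width: 0.0176
finger_force: 30.0
```

```bash
python3 tr.py; python3 - <<'E'
from h import *
s=snap('side'); cv2.imwrite('pics/s6.png',cv2.resize(s['image'][200:330,260:390,::-1],None,fx=4,fy=4))
E
```

```text
tcp tray 0.0127 -0.0541 z 0.0711 yaw [-3.141e+00 -2.000e-03 -7.100e-02] t 21.9 F [-0.3 -0.2 -1.8]
stick c [0.0281 0.0467] size [ 10. 108.] ang 0.247 z 0.015 [149 163  60 147]
stick c [0.0152 0.0156] size [  9. 110.] ang -0.177 z 0.0151 [210 178  27 149]
x+ 5882 [0.0741 0.0917 0.0958]
y+ 1773 [0.1336 0.1581 0.164 ]
y- 2776 [-0.1601 -0.1551 -0.1331]
```

View pics/s6.png

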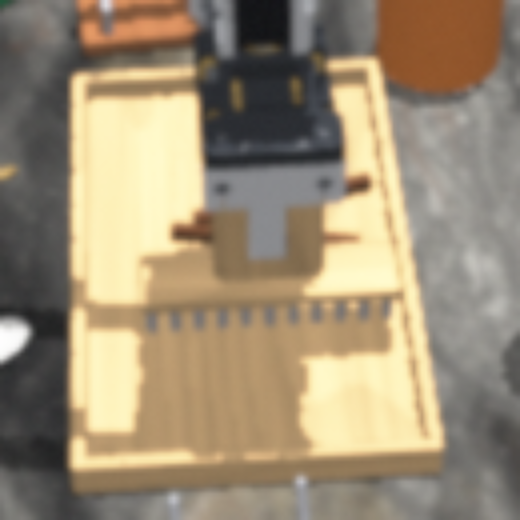

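The row of teeth sits inside the tray walls on the drainer side of both sticks. Sweep.

Request:
move_arm:
  deltas: [0,0,0,0,0,0.3,1,0,0,0,0,-1,0.3,1,0,0,0,0,-2,0.3,1,0,0,0,0,-3,0.3,1,0,0,0,0,-4,0.3,1,0,0,0,0,-5,0.3,1,0,0,0,0,-6,0.3,1,0,0,0,0,-7,0.3,1]

```text
time: 22.75
tool_pos: [0.5279, 0.0222, 0.0668]
ee_rot: [-3.141, -0.0, -0.07]
wrist_force: [-0.3, -0.2, -1.3]
width: 0.0177
finger_force: 30.0
```

Request:
move_arm:
  deltas: [0,0,0,0,-1,0,1,0,0,0,0,-2,0,1,0,0,0,0,-3,0,1,0,0,0,0,-4,0,1,0,0,0,0,-5,0,1,0,0,0,0,-6,0,1,0,0,0,0,-7,0,1,0,0,0,0,-7,0,1]

```text
time: 23.55
tool_pos: [0.5328, 0.0924, 0.0668]
ee_rot: [-3.141, 0.0, -0.069]
wrist_force: [0.6, -0.0, -0.8]
width: 0.0174
finger_force: 30.0
```

```bash
python3 tr.py
```

```text
tcp tray 0.0115 0.0867 z 0.0668 yaw [-3.141  0.    -0.07 ] t 23.6 F [-0.   0.  -0.8]
x+ 5944 [0.0739 0.0917 0.0959]
y+ 3037 [0.133  0.1589 0.1641]
y- 1579 [-0.16   -0.1542 -0.1335]
```

Request:
move_arm:
  deltas: [0,0,0,0,-1,0,1,0,0,0,0,-2,0,1,0,0,0,0,-3,0,1,0,0,0,0,-3.7,0,1,0,0,0,0,-4.2,0,1,0,0,0,0,-4.4,0,1,0,0,0,0,-4.4,0,1]

```text
time: 24.3
tool_pos: [0.5359, 0.1352, 0.0668]
ee_rot: [-3.141, 0.0, -0.07]
wrist_force: [-0.1, 0.3, -2.0]
width: 0.0179
finger_force: 30.0
```

Request:
move_arm:
  deltas: [0,0,0,0,-0.1,0,1,0,0,0,0,-0.2,0,1,0,0,0,0,-0.3,0,1,0,0,0,0,-0.4,0,1,0,0,0,0,-0.4,0,1,0,0,0,0,-0.4,0,1]

```text
time: 24.9
tool_pos: [0.5362, 0.1389, 0.0669]
ee_rot: [-3.141, -0.0, -0.071]
wrist_force: [0.7, 0.5, -2.2]
width: 0.0178
finger_force: 30.0
```

```bash
python3 tr.py w7.png; python3 - <<'E'
from h import *
s=snap('side'); cv2.imwrite('pics/s7.png',cv2.resize(s['image'][190:320,260:390,::-1],None,fx=4,fy=4))
E
```

```text
tcp tray 0.0115 0.1341 z 0.0669 yaw [-3.141 -0.    -0.071] t 24.9 F [-0.2  0.8 -1.7]
x+ 4766 [0.0746 0.0917 0.0958]
x- 77 [-0.0841 -0.0765 -0.0707]
y+ 2594 [0.1323 0.1593 0.1645]
y- 394 [-0.1596 -0.1542 -0.1516]
```

View pics/w7.png

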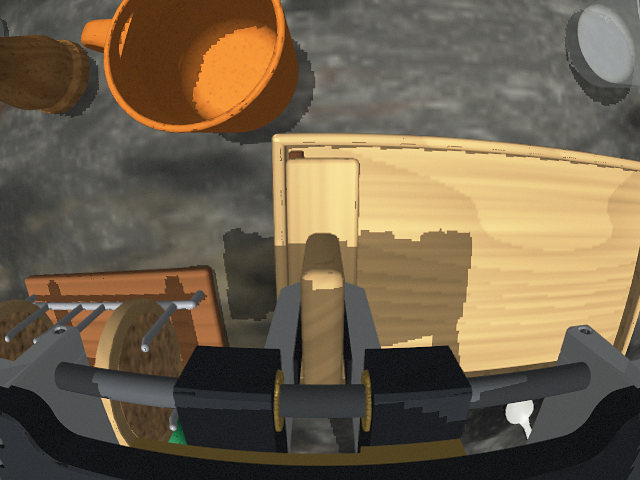

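The stick ends show at (296,155), squeezed by the end wall. I'll press on gently to make contact, then back off and inspect.

Request:
move_arm:
  deltas: [0,0,0,0,-0.1,0,1,0,0,0,0,-0.2,0,1,0,0,0,0,-0.25,0,1,0,0,0,0,-0.25,0,1,0,0,0,0,-0.25,0,1]

```text
time: 25.5
tool_pos: [0.5363, 0.141, 0.0668]
ee_rot: [3.141, 0.0, -0.071]
wrist_force: [-0.3, -1.3, -0.9]
width: 0.0176
finger_force: 30.0
```

Request:
move_arm:
  deltas: [0,0,0,0,-0.1,0,1,0,0,0,0,-0.15,0,1,0,0,0,0,-0.15,0,1,0,0,0,0,-0.15,0,1]

```text
time: 25.9
tool_pos: [0.5363, 0.1412, 0.0668]
ee_rot: [3.139, 0.0, -0.071]
wrist_force: [-0.4, -5.6, -0.1]
width: 0.018
finger_force: 30.0
```

Request:
move_arm:
  deltas: [0,0,0,0,0.5,0,1,0,0,0,0,2,0,1,0,0,0,0,5,-1,1,0,0,0,0,8,-4,1,0,0,0,0,11,-7,1,0,0,0,0,14,-10,1,0,0,0,0,14,-10,1,0,0,0,0,14,-10,1]

```text
time: 26.7
tool_pos: [0.5268, 0.0027, 0.1674]
ee_rot: [-3.14, -0.002, -0.072]
wrist_force: [0.8, 0.1, -2.5]
width: 0.018
finger_force: 30.0
```

```bash
python3 tr.py w8.png
```

```text
tcp tray 0.0112 -0.0018 z 0.1659 yaw [-3.14e+00  1.00e-03 -7.10e-02] t 26.8 F [-0.1 -0.7 -1.9]
stick c [0.0206 0.145 ] size [ 14. 122.] ang 0.001 z 0.015 [159 157  26 122]
x+ 3439 [0.0741 0.0914 0.0957]
x- 1738 [-0.095  -0.0898 -0.0729]
y+ 1825 [0.1324 0.1583 0.1637]
y- 1779 [-0.16   -0.1547 -0.1322]
```

View pics/w8.png

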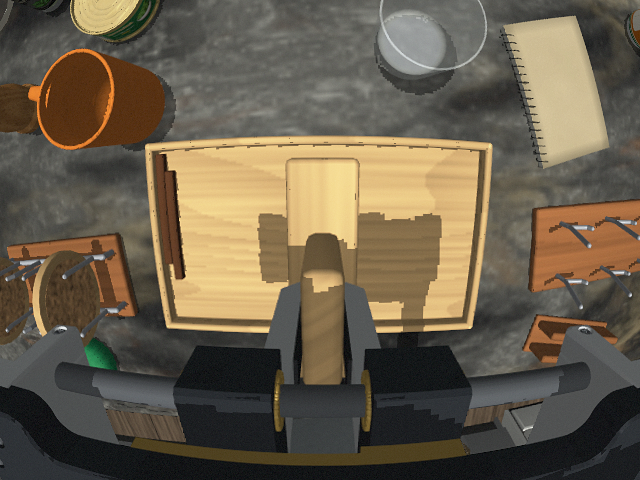

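Both sticks lie parallel and packed at the rack-side end wall, at (165,205) and (178,225). Now I return the rake.

```bash
python3 - <<'E'
from h import *
go((np.array([.42,-.15,.24]),.63,0))
E
```

```text
t 26.75 at [0.526  0.0034 0.1659] [-3.14e+00  1.00e-03 -7.10e-02] w 0.0178 F [-0.1 -0.7 -1.9]
[ 0.42 -0.15  0.24] -> [-0.002, 0.0, -0.701] [-9.49, 16.04, -7.43]
```

Request:
move_arm:
  deltas: [0,0,0,0,0,-5,1,0,0,-0.7,-9.5,16,-7.4,1,0,0,-0.7,-9.5,16,-7.4,1,0,0,-0.7,-9.5,16,-7.4,1,0,0,-0.7,-9.5,16,-7.4,1,0,0,-0.7,-9.5,16,-7.4,1,0,0,-0.7,-9.5,16,-7.4,1,0,0,-0.7,-9.5,16,-7.4,1]

```text
time: 27.55
tool_pos: [0.4204, -0.1486, 0.2391]
ee_rot: [-3.138, 0.0, 0.628]
wrist_force: [0.5, -0.5, -1.7]
width: 0.018
finger_force: 30.0
```

```bash
python3 - <<'E'
from h import *
go((np.array([.362,-.2991,.19]),1.32,0))
E
```

```text
t 27.55 at [ 0.4204 -0.1486  0.2391] [-3.138  0.     0.628] w 0.018 F [ 0.5 -0.5 -1.7]
[ 0.362 -0.299  0.19 ] -> [-0.003, -0.001, -0.692] [-13.57, 8.77, 4.89]
```

Request:
move_arm:
  deltas: [0,0,-0.692,-13.6,8.8,4.9,1,0,0,-0.692,-13.6,8.8,4.9,1,0,0,-0.692,-13.6,8.8,4.9,1,0,0,-0.692,-13.6,8.8,4.9,1,0,0,-0.692,-13.6,8.8,4.9,1,0,0,-0.692,-13.6,8.8,4.9,1,0,0,-0.692,-13.6,8.8,4.9,1,0,0,-0.692,-13.6,8.8,4.9,1]

```text
time: 28.35
tool_pos: [0.3632, -0.2999, 0.1917]
ee_rot: [3.141, -0.001, 1.321]
wrist_force: [-0.7, 0.3, -1.4]
width: 0.0179
finger_force: 30.0
```

Request:
move_arm:
  deltas: [0,0,0,0,0,0,1,0,0,0,0,0,0,1,0,0,0,0,0,0,1]

```text
time: 28.65
tool_pos: [0.3625, -0.3006, 0.1918]
ee_rot: [3.141, -0.0, 1.321]
wrist_force: [0.2, 0.3, -1.1]
width: 0.0178
finger_force: 30.0
```

```bash
python3 - <<'E'
from h import *
go((np.array([.362,-.2991,.13]),1.32,0),(np.array([.362,-.2991,.07]),1.32,0))
P,_=wcloud(); q=P.reshape(-1,3); q=q[np.isfinite(q).all(1)]
q=q[(abs(q[:,0]-.363)<.09)&(abs(q[:,1]+.3)<.11)]; z=robot.get_obs()['tool_pos'][2]
for nm,a,b in(('head',z-.026,z-.012),('cheeks',.034,.045)):
    k=q[(q[:,2]>a)&(q[:,2]<b)]; print(nm,len(k),rect(k) if len(k)>20 else '',np.median(k[:,2]).round(4) if len(k) else '')
s=snap('side');P=cloud(s).reshape(-1,3); k=P[(abs(P[:,0]-.363)<.07)&(abs(P[:,1]+.3)<.1)&(P[:,2]>.033)&(P[:,2]<.046)]; print('side cheeks',len(k),rect(k))
E
```

```text
t 28.65 at [ 0.3625 -0.3006  0.1918] [ 3.141 -0.     1.321] w 0.0178 F [ 0.2  0.3 -1.1]
[ 0.362 -0.299  0.13 ] -> [0.0, -0.0, 0.001] [0.13, -0.09, 6.18]
[ 0.362 -0.299  0.07 ] -> [0.0, -0.0, 0.001] [0.13, -0.09, 12.18]
head 7119 (array([ 0.36191943, -0.29837775]), [40.00607681274414, 139.0497283935547], np.float32(1.3232992)) 0.1722
cheeks 7  0.0399
side cheeks 625 (array([ 0.36316632, -0.2985755 ]), [40.54930877685547, 120.74470520019531], np.float32(1.3216794))
```

Request:
move_arm:
  deltas: [0,0,0,0.1,0,4,1,0,0,0,0.1,0,7,1,0,0,0,0.1,0,9,1,0,0,0,0.1,0,10.5,1,0,0,0,0.1,0,11.5,1,0,0,0,0.1,0,12,1,0,0,0,0.1,0,12,1,0,0,0,0.1,0,12,1]

```text
time: 29.55
tool_pos: [0.363, -0.3003, 0.0725]
ee_rot: [3.14, 0.0, 1.321]
wrist_force: [-0.5, 0.1, -1.5]
width: 0.0177
finger_force: 30.0
```

```bash
python3 - <<'E'
from h import *
go((np.array([.362,-.2991,.07]),1.32,0))
s=snap('side');P=cloud(s).reshape(-1,3); k=P[(abs(P[:,0]-.363)<.08)&(abs(P[:,1]+.3)<.1)&(P[:,2]>.045)&(P[:,2]<.056)]; print('head',len(k),rect(k),np.percentile(k[:,2],[5,50,95]).round(4))
E
```

```text
t 29.55 at [ 0.363  -0.3003  0.0725] [3.14  0.    1.321] w 0.0177 F [-0.5  0.1 -1.5]
[ 0.362 -0.299  0.07 ] -> [0.001, 0.0, 0.001] [0.1, -0.13, 0.25]
head 879 (array([ 0.36128506, -0.30011612]), [41.178855895996094, 141.5891876220703], np.float32(1.3188415)) [0.0485 0.0522 0.0547]
```

Request:
move_arm:
  deltas: [0,0,0,0,0,0.25,1,0,0,0,0,0,0.25,1,0,0,0,0,0,0.25,0,0,0,0,0,0,0.25,0,0,0,0,0,0,0.25,0,0,0,0,0,0,0.25,0,0,0,0,0,0,-4,0,0,0,0,0,0,-8,0]

```text
time: 30.4
tool_pos: [0.3617, -0.299, 0.1512]
ee_rot: [-3.138, -0.002, 1.321]
wrist_force: [0.3, -0.7, 0.1]
width: 0.0473
finger_force: 0.0
```

Request:
move_arm:
  deltas: [0,0,0,0,0,-4,0,0,0,0,0,0,-8,0,0,0,0,0,0,-8,0,0,0,0,0,0,-8,0]

```text
time: 30.8
tool_pos: [0.3629, -0.3003, 0.2327]
ee_rot: [3.14, 0.001, 1.321]
wrist_force: [-1.1, 0.0, -1.2]
width: 0.0472
finger_force: 0.0
```

```bash
cat > fin.py <<'E'
from h import *
s=snap('side','f%d.png'%int(robot.get_obs()['time']*10));t=snap('top'); print(robot.get_obs()['time'],robot.get_obs()['tool_pos'].round(3))
P=cloud(s).reshape(-1,3); k=P[(abs(P[:,0]-.363)<.08)&(abs(P[:,1]+.3)<.1)&(P[:,2]>.045)&(P[:,2]<.056)]; print('head',len(k),rect(k),np.median(k[:,2]).round(4))
for n,c in(('side',s),('top',t)):
    P=cloud(c); h=cv2.cvtColor(c['image'],cv2.COLOR_RGB2HSV)
    Q=P-np.array([.515,.0075,0]); a=-.072; L=np.stack([Q[...,0]*np.cos(a)+Q[...,1]*np.sin(a),-Q[...,0]*np.sin(a)+Q[...,1]*np.cos(a),Q[...,2]],-1)
    m=((abs(L[...,0])<.084)&(abs(L[...,1])<.151)&(L[...,2]<.03)&(h[...,2]<140)&(h[...,1]>90)).astype(np.uint8)
    k,l,st,_=cv2.connectedComponentsWithStats(m,connectivity=8)
    for i in range(1,k):
        if st[i][4]>15: w=L[l==i]; r=rect(w); print(n,'stick',r[0].round(3),np.round(r[1]),round(float(r[2]),3),np.percentile(w[:,2],[10,90]).round(3),st[i][4])
E
python3 fin.py; python3 rk.py
```

```text
30.9 [ 0.362 -0.299  0.23 ]
head 960 (array([ 0.36165439, -0.29936279]), [40.7038688659668, 143.7005157470703], np.float32(1.3233855)) 0.0496
side stick [0.02  0.142] [ 17. 123.] 0.005 [0.01  0.016] 236
top stick [0.021 0.143] [ 16. 122.] 0.001 [0.011 0.017] 278
side 0.252 306 x 0.4862 y [0.244  0.2483 0.2565] ztop 0.1253
side 0.371 281 x 0.4864 y [0.3616 0.3668 0.3742] ztop 0.1242
```

```bash
ls pics/f*; python3 - <<'E'
from h import *
snap('side','final.png')
E
```

```text
pics/f308.png
```

View pics/final.png

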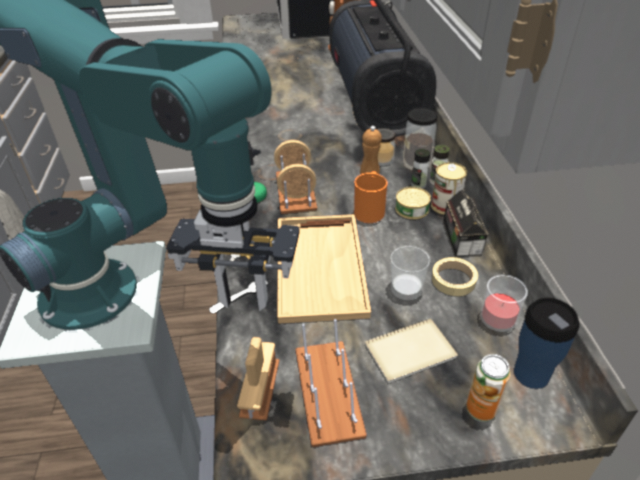

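Both coasters stand in the rack at (293,155) and (297,185). The sticks lie along the far tray wall at (320,222), the rake hangs on its rest at (258,380), and the tumbler at (408,275) has not moved.

```bash
python3 -c "
from bench import robot
print(robot.close_job())"
```

```text
the job is handed in; nothing more can be done
None
```

Job handed in at about 31 s, verdict not shown: two coasters (all there were) stand in the rack's outer gaps, both sticks are packed against the rack-side wall, the rake is back on its rest, and the tumbler is untouched.

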